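Shut down the polishing station

TASK

Close down the specimen polishing station: stand every specimen puck from the wheel upright on the rubber pad, then lay the loose round cover plate in the mouth of the wheel and press it down until it is fully home, level and flush with the rim, so that nothing drips on the cloth. Only then lift the wet baskets, however many there are, and hang each by the middle of its handle bar on a hook of its own on the drain rack. Leave the bottle, jar, beaker, tin, tape and brass block where they are.

Things in the scene. Friction and masses are not known exactly. Their poses are not given: they have to be found in the camera images.
- wheel_mouth (a point): centre of the round mouth of the polishing wheel, level with the top of its black rim, 65 mm above the table; z up. The mouth is 208 mm across inside, the rim 12 mm thick, on a low grey deck (260 x 260 mm, 44 mm high); inside the rim the cloth is free out to 84 mm from the centre. The blue cloth of the wheel lies inside, its face 13 mm below this point.
- seal (a joint): stiff black seal ring inside the rim, on which the cover rests: travel in m, 0 = up (its top 5 mm below the rim's top), 0.005 = fully home (10 mm below). It holds the cover's weight; some 5 to 10 N more pushes it straight down, and it stays where it is pushed.
- cover_knob (a point): centre of the knob of the loose cover plate: black disc 200 mm across, 10 mm thick, about 0.3 kg, with an upright steel knob (26 mm across, 36 mm tall) in its middle. The point is 18 mm above the disc's top, 28 mm above its underside; z normal to the disc. It starts flat on the table. Merely laid on the seal the disc stands 5 mm proud of the rim; home, it is flush.
- hook0 (a point): hook at the -y end of the row of three equal hooks (115 mm apart) on the steel drain rack: where the middle of a basket's bar rests in its V, 190 mm above the table. x points to the rack's rail, away from the robot; y along the rail. 8 mm wire; its upturned tip is 16 mm in front (-x), topping out 18 mm higher. The rail, 14 mm thick, top 9 mm above the point, runs 50 mm behind (+x).
- hook1 (a point): the middle hook of the rack, like hook0. A white drip tray, 14 mm high, lies under the three hooks.
- hook2 (a point): the hook at the +y end of the rack, like hook0
- pad_top (a point): centre of the top face of a flat dark rubber pad fixed on the table, 110 x 110 mm, 4 mm thick; x and y along its sides, z up. Room for three specimens, standing.
- specimen0 (a point): specimen 0 (may be absent): white resin puck, an upright cylinder 31 mm across and 25 mm tall, 0.03 kg, with a small metal section in its top; starts standing on the cloth of the wheel, within 45 mm of its centre. This point is its centre, 12.5 mm above its underside; z is its up.
- specimen1 (a point): specimen 1 (may be absent): white resin puck, an upright cylinder 31 mm across and 25 mm tall, 0.03 kg, with a small metal section in its top; starts standing on the cloth of the wheel, within 45 mm of its centre. This point is its centre, 12.5 mm above its underside; z is its up.
- specimen2 (a point): specimen 2 (may be absent): white resin puck, an upright cylinder 31 mm across and 25 mm tall, 0.03 kg, with a small metal section in its top; starts standing on the cloth of the wheel, within 45 mm of its centre. This point is its centre, 12.5 mm above its underside; z is its up.
- bar0 (a point): basket 0 (may be absent): slotted steel rinse basket, open on top, 60 (x) x 100 (y) x 40 mm high, about 0.16 kg, with a stiff fixed handle: uprights at y = +-47 mm and between them a level bar along y, 8 mm thick. This point is the middle of the bar, 100 mm above the basket's underside, 60 mm above its rim; z is the basket's up. Between middle and upright is 40 mm of bar to pinch.
- bar1 (a point): basket 1 (may be absent): slotted steel rinse basket, open on top, 60 (x) x 100 (y) x 40 mm high, about 0.16 kg, with a stiff fixed handle: uprights at y = +-47 mm and between them a level bar along y, 8 mm thick. This point is the middle of the bar, 100 mm above the basket's underside, 60 mm above its rim; z is the basket's up. Between middle and upright is 40 mm of bar to pinch.
- bar2 (a point): basket 2 (may be absent): slotted steel rinse basket, open on top, 60 (x) x 100 (y) x 40 mm high, about 0.16 kg, with a stiff fixed handle: uprights at y = +-47 mm and between them a level bar along y, 8 mm thick. This point is the middle of the bar, 100 mm above the basket's underside, 60 mm above its rim; z is the basket's up. Between middle and upright is 40 mm of bar to pinch.
- wash_bottle: a white squeeze bottle, 52 mm across, 125 mm tall; origin at the centre of its underside. A bystander: leave it.
- alumina_jar: a white lidded jar, 64 mm across, 80 mm tall; origin at the centre of its underside. A bystander: leave it.
- beaker: a small glass beaker without handle, 60 mm across, 75 mm tall; origin at the centre of its underside. A bystander: leave it.
- tape_roll: a roll of paper tape lying flat, 56 mm across, 18 mm tall; origin at the centre of its underside. A bystander: leave it.
- paste_tin: a small metal tin, 48 mm across, 35 mm tall; origin at the centre of its underside. A bystander: leave it.
- weight: a small brass block, 30 mm each way; origin at the centre of its underside. A bystander: leave it.
Not all that is in view belongs to the job. Leave any pink look-alike of the part that bears bar0 alone.

How it is judged:
On the way, in this order (a step that is already met when the one before it is completed fails the run):
1. every specimen present stands upright on the pad (x of specimen0 in the frame of pad_top between -0.055 and 0.055 m and y of specimen0 in the frame of pad_top between -0.055 and 0.055 m and z of each of specimen0, specimen1, specimen2 in the frame of pad_top below 0.016 m and angle between each of specimen0, specimen1, specimen2's own z axis and vertical below 0.15 rad and x of specimen1 in the frame of pad_top between -0.055 and 0.055 m and y of specimen1 in the frame of pad_top between -0.055 and 0.055 m and x of specimen2 in the frame of pad_top between -0.055 and 0.055 m and y of specimen2 in the frame of pad_top between -0.055 and 0.055 m), for 0.2 s.
2. the cover plate lies in the wheel's mouth, level, and is pressed fully home (value of joint seal above 0.004 m and horizontal distance between cover_knob and wheel_mouth below 0.008 m and z of cover_knob in the frame of wheel_mouth below 0.0205 m and angle between cover_knob's own z axis and vertical below 0.03 rad), for 0.2 s.
3. every basket present hangs by the middle of its bar on a hook of its own ((distance between bar0 and hook0 below 0.014 m or distance between bar0 and hook1 below 0.014 m or distance between bar0 and hook2 below 0.014 m) and (distance between bar1 and hook0 below 0.014 m or distance between bar1 and hook1 below 0.014 m or distance between bar1 and hook2 below 0.014 m) and (distance between bar2 and hook0 below 0.014 m or distance between bar2 and hook1 below 0.014 m or distance between bar2 and hook2 below 0.014 m) and angle between each of bar0, bar1, bar2's own z axis and vertical below 0.35 rad and distance between bar0 and bar1 above 0.06 m and distance between each of bar0, bar1 and bar2 above 0.06 m), for 0.2 s.
At the end, for the whole second after the job is handed in: Specimens present stand upright (0.15 rad) on the pad, centres over it; seal pressed at least 4 of 5 mm, cover centred within 8 mm, at most 2.5 mm proud, level within 0.03 rad; each basket bar hangs with its middle within 14 mm of the resting point of its own hook, upright within 0.35 rad (all of step 1 and all of step 2 and all of step 3); the robot touches nothing.
It fails at once if a basket is lifted before the cover has been pressed home (value of joint seal below 0.0035 m and height (world z) of any of bar0, bar1, bar2 above 0.14 m).
It fails at once if the bottle, jar, beaker, tin, tape roll or brass block is moved more than 4 cm (distance of any of wash_bottle, alumina_jar, beaker, tape_roll, paste_tin, weight from where it was at the start of the episode above 0.04 m).
Of basket0, basket1, basket2 only 2 to 3 are there at a start; the rules pass over those that are not, and their reading is None.
Of puck0, puck1, puck2 only 2 to 3 are there at a start; the rules pass over those that are not, and their reading is None.
At some moment in a run one of cover, basket0, basket1, basket2 may be knocked a few centimetres aside while the robot is not near it.
It also fails if it takes over 210 s, if anything falls off the work surface, if the arm or the gripper's body presses on something with over 40 N, if the wrist force passes 120 N, or if a joint passes its speed limit or range.

ROBOT

A 7-joint arm with a two-finger parallel gripper is mounted at the origin on the work surface. World frame = base frame: x ahead of the robot, y to its left, z up, the work surface at z = 0. Lengths are in m, angles in rad, forces in N, time in s.
With the tool pointing down it reaches from about 0.4 to 0.925 m from the base axis. Payload 5.6 kg.
Tool frame: the origin (TCP) lies on the centre line of the jaws, within the pads' length; the fingertips stand r.nose_length ahead of it and the grasp point (between the pads) lies 5 mm behind it (r.nose_length is the distance from the TCP to the fingertips, in m); y points along the fingers, x is the direction in which the jaws open and shut, and the axes are right-handed (so a half turn about y gives the same grasp; the last joint's range is limited). The gripper opens to 85 mm and grips with 20 to 120 N. Pads are 22 mm wide; open, the fingers measure 114 mm over their backs; the gripper's body (76 mm by 85 mm) begins 54 mm behind the grasp point. The pads swing forward as they close: fully open they stand 13 mm farther back than shut.
Start: joints at [-1.175, 0.468, -0.012, 1.603, 0.006, 1.071, -0.056], TCP at [0.276, 0.588, 0.245] pointing down, gripper open.
Joint ranges: [-2.53, 2.53], [-0.31, 2.02], [-1.57, 1.55], [0.28, 2.44], [-1.29, 4.43], [0.15, 1.84], [-2.92, 2.92]. Speed limits (rad/s): [2.57, 2.57, 3.14, 3.14, 3.14, 3.14, 3.14].

INTERFACE

Orientations are given as a unit quaternion [w, x, y, z].
In Python, from bench import r gives the robot as it stands. The module is installed in compiled form; this text tells all that it offers.
- The arm moves only by the shell command python3 -m creep 'ROWS'. ROWS is JSON, a list of rows, each an object with "delta_pos": the shift along the world's x, y, z in cm, a list of three; "delta_rot": the turn, a rotation vector about the world's x, y, z in degrees, a list of three; "claw": the gripper command: -1 is shut, 1 is fully open, values between are in proportion. A call has 1 to 8 rows; each row is the pose to reach, as a shift and turn from the pose commanded when the call began; what a row does not reach only later rows make up. A row lasts 1/8 s, in which the tool goes at most 62.5 mm and 10.7 degrees, less where a joint would pass 70% of its speed; a pose out of reach is approached as far as the arm can. A call with a gripper value outside its range is refused whole. The fingers move at their own pace and stop on an object; the grip force is fixed at half the most. Time passes only in rows, so rows that repeat a pose let the fingers close. It gives the time, the measured TCP pose, the force and the opening at its end, in the units of the state.
- r.get_state(): the state, without advancing time (a new reading comes with each control period).
- r.capture(name): name is "scene" or "top" or "wrist"; returns a dict with "frame" (384x512x3 uint8, red, green, blue), "z_map" (384x512 float32, m along the optical axis (not along the pixel's ray), 0 where there is no reading), "vfov" (degrees; the focal length in pixels is half the picture's height over the tangent of half this angle, whatever the lens; pixels are square), "cx", "cy" (the principal point, pixels), "extrinsics" (4x4, takes a point from camera to world coordinates). Camera axes: x right, y down, z forward; pixel columns grow to the right and rows downward; lengths in m; the calibration is good to about 2 mm. A picture is of the moment at which its call begins.
- r.close_job(): hands the job in, once; it reports no verdict.
Trained networks look in the newest picture that a camera, given by its name, has taken for a name from the list of things; names that differ only in an ending like _2 or _b are one class to them, and where a whole thing is asked for, a point or a joint stands for the part that bears it (a point fixed in the world has none). Each returns a list of dicts, best first, with "confidence" (0 to 1); they miss things now and then, are a little off and sometimes report something else, mostly with a low value. They report only what shows in the picture. A call takes as long as a camera call. They do not tell look-alikes from the thing itself.
- r.spot_in(camera, thing): "bbox" ([left, top, right, bottom] in pixels, round what is visible of it).
- r.outline_of(camera, thing): "mask" (384x512 bool, what is visible of it) and "bbox" ([left, top, right, bottom] in pixels, round what is visible of it).
The state is a dict: "clock": time; "joints": joint angles; "dq": joint speeds; "tau": joint torques, N m; "ee_pos": TCP position; "eef_rot": TCP orientation; "wrist_force": force on the tool from outside, world axes, zero at the start; "wrist_torque": the same for the moment, N m; "grip_width": finger opening in m.
Only numpy, scipy, OpenCV 4.12 (cv2) and the standard library are available. Lean on these libraries where they do the work, as an engineer would, in place of code of your own. Each camera call takes 0.05 s, during which the arm holds its last target. There are 200 camera calls.

## Working session

There is one attempt and no reset: what is moved stays moved. The work goes in short steps, Python scripts to look and compute and a shell command to move; the robot and the scene stay as the last step left them, time stands still between calls to the robot, and variables do not carry over. Pictures are saved under pics/ and viewed, about 12 in all and at most 16, crops included, and the job is handed in when it is done.

```bash
mkdir -p pics
cat > h.py <<'E'
from bench import r
import numpy as np, cv2
def cap(n):
    c=r.capture(n); f=192/np.tan(np.radians(c["vfov"])/2); return c,f
def cloud(c,f):
    z=c["z_map"]; v,u=np.mgrid[:384,:512]
    P=np.stack([(u-c["cx"])*z/f,(v-c["cy"])*z/f,z],-1)
    E=np.array(c["extrinsics"]); W=P@E[:3,:3].T+E[:3,3]; W[z<=0]=np.nan; return W
def save(c,n): cv2.imwrite("pics/"+n,c["frame"][:,:,::-1])
E
python3 - <<'E'
from h import *
s=r.get_state();print({k:np.round(v,3).tolist() for k,v in s.items()},r.nose_length)
ims=[]
for cam in ["scene","top"]:
    c,f=cap(cam);W=cloud(c,f);ims.append(c["frame"]);np.savez(cam+".npz",W=W,im=c["frame"])
    print(cam,f,np.round(c["extrinsics"],3).tolist())
    for t in ["wheel_mouth","cover_knob","pad_top","specimen0","bar0","hook0","wash_bottle","alumina_jar","beaker","tape_roll","paste_tin","weight"]:
        for d in r.outline_of(cam,t):
            m=d["mask"];p=W[m]; p=p[~np.isnan(p[:,0])]
            print(t,round(d["confidence"],2),np.round(d["bbox"]).tolist(),np.round(np.median(p,0),3) if len(p) else None, np.round(np.percentile(p,[2,98],axis=0),3).tolist() if len(p) else None)
cv2.imwrite("pics/a_scene.png",ims[0][:,:,::-1]);cv2.imwrite("pics/a_top.png",ims[1][:,:,::-1])
E
```

```text
{'clock': 0.0, 'joints': [-1.175, 0.468, -0.012, 1.604, 0.006, 1.071, -0.056], 'dq': [-0.002, -0.001, 0.001, -0.0, -0.001, -0.001, -0.001], 'tau': [0.0, -53.24, 0.021, -25.13, 0.011, 0.008, 0.0], 'ee_pos': [0.276, 0.588, 0.244], 'eef_rot': [-0.596, 0.597, 0.379, -0.38], 'wrist_force': [-0.193, 0.011, -0.038], 'wrist_torque': [-0.024, -0.057, -0.018], 'grip_width': 0.086} 0.014
scene 374.1091361064134 [[0.805, 0.355, -0.476, 0.93], [0.593, -0.456, 0.663, -0.611], [0.018, -0.816, -0.578, 0.687], [0.0, 0.0, 0.0, 1.0]]
wheel_mouth 0.77 [83.0, 253.0, 264.0, 384.0] [ 0.556 -0.351  0.053] [[0.42, -0.458, 0.018], [0.666, -0.205, 0.067]]
wheel_mouth 0.68 [246.0, 165.0, 265.0, 198.0] [0.379 0.144 0.056] [[0.347, 0.13, 0.007], [0.402, 0.185, 0.077]]
cover_knob 0.9 [286.0, 150.0, 339.0, 180.0] [0.45  0.399 0.012] [[0.347, 0.321, 0.007], [0.53, 0.487, 0.047]]
cover_knob 0.31 [275.0, 149.0, 373.0, 288.0] [0.664 0.069 0.006] [[0.588, -0.06, 0.002], [0.706, 0.266, 0.2]]
pad_top 0.82 [204.0, 232.0, 261.0, 273.0] [ 0.489 -0.094  0.006] [[0.434, -0.142, 0.003], [0.538, -0.04, 0.008]]
specimen0 0.79 [17
[... 2975 characters left out ...]
, 0.01], [0.651, 0.426, 0.127]]
alumina_jar 0.83 [166.0, 106.0, 182.0, 130.0] [0.713 0.32  0.077] [[0.691, 0.296, 0.013], [0.744, 0.35, 0.086]]
alumina_jar 0.34 [185.0, 112.0, 292.0, 162.0] [0.657 0.102 0.003] [[0.588, -0.055, -0.005], [0.721, 0.263, 0.2]]
beaker 0.6 [216.0, 209.0, 234.0, 231.0] [0.376 0.165 0.01 ] [[0.351, 0.135, -0.004], [0.404, 0.185, 0.076]]
tape_roll 0.49 [249.0, 215.0, 264.0, 228.0] [0.362 0.058 0.016] [[0.345, 0.031, -0.002], [0.393, 0.075, 0.023]]
paste_tin 0.46 [274.0, 214.0, 288.0, 226.0] [ 0.365 -0.026  0.033] [[0.345, -0.047, 0.018], [0.385, -0.006, 0.039]]
weight 0.44 [195.0, 215.0, 203.0, 222.0] [0.381 0.251 0.029] [[0.367, 0.238, 0.024], [0.391, 0.262, 0.034]]
```

View pics/a_scene.png

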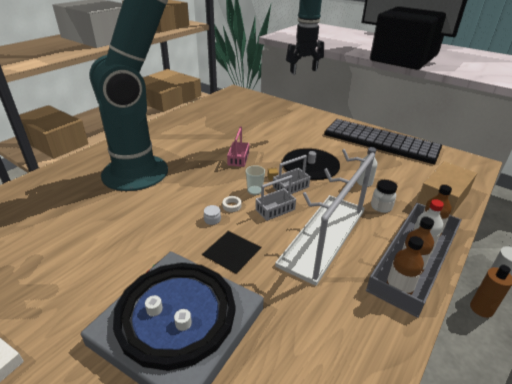

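View pics/a_top.png

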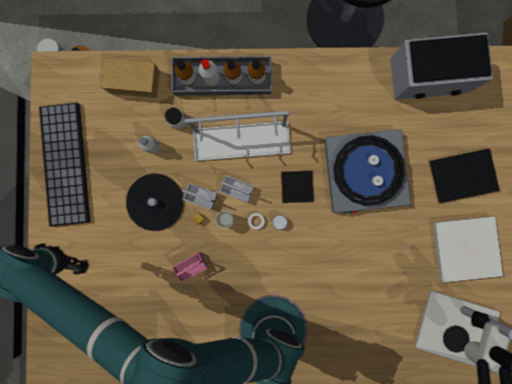

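The scene shows two pucks on the blue cloth at (153,305) and (183,320), the empty pad at (232,250), and two grey baskets at (275,202) and (291,178). The pink look-alike is at (238,150) and the black cover at (310,163). The top view agrees, so there are two pucks and two baskets. Next I'll work out the geometry.

```bash
cat > g.py <<'E'
from h import *
def circ(p):
    A=np.c_[p[:,:2],np.ones(len(p))]; b=(p[:,:2]**2).sum(1); s=np.linalg.lstsq(A,b,rcond=None)[0]
    return s[:2]/2, np.sqrt(s[2]+(s[:2]**2).sum()/4)
def line(p):
    m=p.mean(0);d=np.linalg.svd(p-m)[2][0];q=(p-m)@d
    return m+d*(np.percentile(q,1)+np.percentile(q,99))/2, d, np.ptp(np.percentile(q,[1,99]))
def sel(W,x,y,z):
    with np.errstate(invalid="ignore"):
        m=(W[...,0]>x[0])&(W[...,0]<x[1])&(W[...,1]>y[0])&(W[...,1]<y[1])&(W[...,2]>z[0])&(W[...,2]<z[1])
    return W[m]
E
python3 - <<'E'
from g import *
for cam in ["scene","top"]:
    W=np.load(cam+".npz")["W"]; print(cam)
    p=sel(W,(.40,.67),(-.47,-.18),(.061,.071)); 
    c=np.array([.535,-.325])
    for _ in range(4):
        d=np.hypot(*(p[:,:2]-c).T); q=p[(d>.1)&(d<.122)]; c=(c+circ(q)[0])/2
    print("rim",c,circ(q)[1],len(q))
    for a in [(.505,-.345),(.573,-.335)]:
        q=sel(W,(a[0]-.03,a[0]+.03),(a[1]-.03,a[1]+.03),(.071,.085));print("puck",(q.max(0)+q.min(0))/2,len(q),q.mean(0),np.ptp(q,axis=0))
    q=sel(W,(.36,.51),(.33,.48),(.03,.06));print("knob",q.mean(0),np.ptp(q,axis=0))
    q=sel(W,(.33,.55),(.3,.51),(.006,.015));print("disc",(q.max(0)+q.min(0))/2)
    q=sel(W,(.42,.55),(-.15,-.02),(-.006,.01))
    for n,x,y in [("b0",(.43,.53),(.06,.18)),("b1",(.41,.505),(.185,.31))]:
        q=sel(W,x,y,(.092,.112));print(n,*line(q),len(q))
    q=sel(W,(.6,.78),(-.1,.31),(.185,.225)); 
    print("rackhi",line(q),q.min(0),q.max(0),len(q))
    q=sel(W,(.5,.69),(-.1,.31),(.15,.215)); print(np.round(q[::max(1,len(q)//40)],3).tolist())
E
```

```text
scene
rim [ 0.53597241 -0.32491927] 0.11025092211141221 2385
puck [ 0.50016533 -0.34762972  0.07585275] 195 [ 0.50137716 -0.34905493  0.07770241] [0.02961494 0.03078249 0.00959445]
puck [ 0.568986   -0.33588904  0.07646401] 213 [ 0.56973339 -0.33714644  0.07771906] [0.02978917 0.03077663 0.01077529]
knob [0.43682989 0.40061545 0.04200753] [0.02623992 0.02674185 0.01917175]
disc [0.43485327 0.40818389 0.01051533]
b0 [0.47847047 0.11773309 0.10244119] [-0.37636848 -0.92644884 -0.0062701 ] 0.09909868914064215 105
b1 [0.45455492 0.24250133 0.10242224] [-0.35866637 -0.93340755 -0.0104298 ] 0.10029170347880527 83
rackhi (array([0.6764172 , 0.10019509, 0.19688684]), array([ 8.63987431e-02, -9.96260428e-01, -6.46164027e-04]), np.float64(0.3096733409298108)) [ 0.61277281 -0.05485591  0.18508418] [0.70697771 0.26481335 0.20953763] 816
[[0.613, 0.214, 0.208], [0.622, 0.215, 0.202], [0.62, 0.216, 0.194], [0.673, 0.246, 0.197], [0.682, 0.242, 0.199], [0.657, 0.22, 0.197], [0.64, 0.217, 0.189], [0.679, 0.225, 0.2], [0.644, 0.215, 0.189], [0.675, 0.221, 0.198], [0.641, 0.217, 0.184], [0.686, 0.237,
[... 1856 characters left out ...]
, 0.222, 0.198], [0.684, 0.195, 0.195], [0.684, 0.168, 0.194], [0.684, 0.141, 0.192], [0.685, 0.11, 0.187], [0.681, 0.256, 0.198], [0.68, 0.228, 0.202], [0.681, 0.201, 0.197], [0.681, 0.174, 0.195], [0.68, 0.107, 0.195], [0.677, 0.252, 0.202], [0.677, 0.225, 0.201], [0.678, 0.199, 0.194], [0.676, 0.266, 0.193], [0.676, 0.239, 0.192], [0.672, 0.103, 0.204], [0.673, 0.22, 0.193], [0.677, 0.251, 0.155], [0.674, 0.257, 0.156], [0.664, -0.012, 0.191], [0.66, 0.223, 0.196], [0.657, 0.22, 0.196], [0.654, 0.217, 0.193], [0.651, 0.105, 0.187], [0.647, 0.101, 0.191], [0.644, -0.009, 0.185], [0.638, -0.011, 0.202], [0.637, 0.221, 0.187], [0.63, 0.104, 0.2], [0.623, 0.104, 0.205], [0.616, 0.216, 0.204]]
```

```bash
python3 -m creep '[{"delta_pos":[2.4,-5.5,0],"delta_rot":[0,0,-9],"claw":0.2},{"delta_pos":[4.8,-11,0],"delta_rot":[0,0,-18],"claw":0.2},{"delta_pos":[7.2,-16.5,0],"delta_rot":[0,0,-27],"claw":0.2},{"delta_pos":[9.7,-22,0],"delta_rot":[0,0,-36],"claw":0.2},{"delta_pos":[12,-27.5,0],"delta_rot":[0,0,-45],"claw":0.2},{"delta_pos":[14.5,-33,0],"delta_rot":[0,0,-54],"claw":0.2},{"delta_pos":[17,-38.5,0],"delta_rot":[0,0,-63],"claw":0.2},{"delta_pos":[19.4,-43.8,0],"delta_rot":[0,0,-72],"claw":0.2}]'
python3 -m creep '[{"delta_pos":[0,-6,0],"delta_rot":[0,0,-9],"claw":0.2},{"delta_pos":[1,-12,0],"delta_rot":[0,0,-18],"claw":0.2},{"delta_pos":[1,-18,0],"delta_rot":[0,0,-27],"claw":0.2},{"delta_pos":[2,-24,0],"delta_rot":[0,0,-36],"claw":0.2},{"delta_pos":[2,-30,0],"delta_rot":[0,0,-45],"claw":0.2},{"delta_pos":[3,-36,0],"delta_rot":[0,0,-54],"claw":0.2},{"delta_pos":[3,-42,0],"delta_rot":[0,0,-63],"claw":0.2},{"delta_pos":[3.1,-48,0],"delta_rot":[0,0,-72],"claw":0.2}]'
cat >> g.py <<'E'
from scipy.spatial.transform import Rotation as Ro
def pose():
    s=r.get_state();q=s["eef_rot"];R=Ro.from_quat([q[1],q[2],q[3],q[0]]).as_matrix()
    return np.round(s["ee_pos"],4),np.round(R,3),round(np.degrees(np.arctan2(R[1,0],R[0,0])),1),np.round(s["wrist_force"],1),round(s["grip_width"],4),round(s["clock"],2)
def look(cam,n=None):
    c,f=cap(cam);W=cloud(c,f)
    if n: save(c,n)
    return W,c
E
python3 - <<'E'
from g import *
print(pose(),r.get_state()["joints"])
W,c=look("wrist","b.png")
q=sel(W,(.40,.67),(-.47,-.18),(.071,.085));print(len(q))
for a in [(.505,-.345),(.573,-.335)]:
    q=sel(W,(a[0]-.03,a[0]+.03),(a[1]-.03,a[1]+.03),(.073,.085));print("puck",(q.max(0)+q.min(0))/2 if len(q) else 0,len(q))
E
```

```text
clock: 2.3
ee_pos: [0.4709, 0.1486, 0.2458]
eef_rot: [0.706, -0.705, 0.046, -0.046]
wrist_force: [1.5, 0.1, 0.0]
grip_width: 0.0514
clock: 3.3
ee_pos: [0.5014, -0.3312, 0.2455]
eef_rot: [0.544, -0.544, 0.451, -0.452]
wrist_force: [1.0, -0.0, -0.1]
grip_width: 0.0511
(array([ 0.5014, -0.3312,  0.2455]), array([[ 0.184,  0.001,  0.983],
       [-0.983,  0.   ,  0.184],
       [ 0.   , -1.   ,  0.001]]), np.float64(-79.4), array([ 1. , -0. , -0.1]), 0.0511, 3.3) [-0.07928305  0.47105673  0.81763084  1.76882658 -0.38759089  1.07009821
 -0.5115688 ]
1825
puck [ 0.5006968  -0.34643473  0.07603895] 823
puck [ 0.56926299 -0.33457418  0.07627509] 988
```

View pics/b.png

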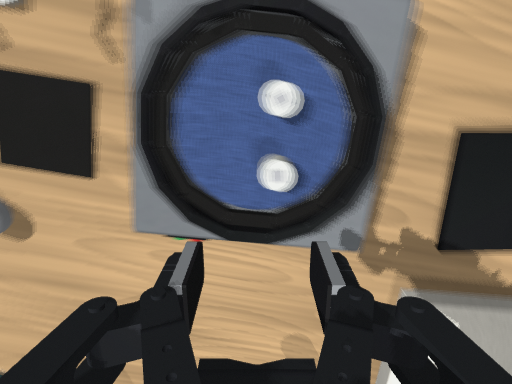

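Puck A at pixel (277,173) and puck B at (281,98), inside the rim and consistent with the earlier figures. Grasping puck A first.

```bash
python3 -m creep '[{"delta_pos":[0,-1.6,-5],"delta_rot":[0,0,0],"claw":0.2},{"delta_pos":[0,-1.6,-10],"delta_rot":[0,0,0],"claw":0.2},{"delta_pos":[0,-1.6,-14.5],"delta_rot":[0,0,0],"claw":0.2},{"delta_pos":[0,-1.6,-17],"delta_rot":[0,0,0],"claw":0.2},{"delta_pos":[0,-1.6,-17.6],"delta_rot":[0,0,0],"claw":0.2},{"delta_pos":[0,-1.6,-17.6],"delta_rot":[0,0,0],"claw":-0.6},{"delta_pos":[0,-1.6,-17.6],"delta_rot":[0,0,0],"claw":-0.6},{"delta_pos":[0,-1.6,-17.6],"delta_rot":[0,0,0],"claw":-0.6}]'
python3 -m creep '[{"delta_pos":[0,0,0],"delta_rot":[0,0,0],"claw":-0.8},{"delta_pos":[0,0,0],"delta_rot":[0,0,0],"claw":-0.8},{"delta_pos":[0,0,3],"delta_rot":[0,0,0],"claw":-0.8},{"delta_pos":[0,0,7],"delta_rot":[0,0,0],"claw":-0.8}]'
```

```text
clock: 4.35
ee_pos: [0.5019, -0.3458, 0.0704]
eef_rot: [0.545, -0.545, 0.45, -0.451]
wrist_force: [0.0, 0.0, 4.0]
grip_width: 0.029
clock: 4.85
ee_pos: [0.5005, -0.3451, 0.1392]
eef_rot: [-0.545, 0.545, -0.451, 0.45]
wrist_force: [1.0, -0.1, -0.3]
grip_width: 0.0289
```

```bash
python3 -m creep '[{"delta_pos":[-0.7,5,1],"delta_rot":[0,0,0],"claw":-0.8},{"delta_pos":[-1.5,10,1],"delta_rot":[0,0,0],"claw":-0.8},{"delta_pos":[-2.2,15,1],"delta_rot":[0,0,0],"claw":-0.8},{"delta_pos":[-3,20,0],"delta_rot":[0,0,0],"claw":-0.8},{"delta_pos":[-3.8,25,-3],"delta_rot":[0,0,0],"claw":-0.8},{"delta_pos":[-3.8,25.6,-7],"delta_rot":[0,0,0],"claw":-0.8},{"delta_pos":[-3.8,25.6,-10],"delta_rot":[0,0,0],"claw":-0.8},{"delta_pos":[-3.8,25.6,-11.2],"delta_rot":[0,0,0],"claw":-0.8}]'
python3 -m creep '[{"delta_pos":[0,0,-0.3],"delta_rot":[0,0,0],"claw":-0.8},{"delta_pos":[0,0,-0.3],"delta_rot":[0,0,0],"claw":-0.8}]'
```

```text
clock: 5.85
ee_pos: [0.4623, -0.0894, 0.0261]
eef_rot: [-0.545, 0.546, -0.451, 0.45]
wrist_force: [-0.1, -0.8, 0.0]
grip_width: 0.0288
clock: 6.1
ee_pos: [0.4637, -0.0901, 0.025]
eef_rot: [0.545, -0.545, 0.45, -0.451]
wrist_force: [-0.2, 0.2, 0.2]
grip_width: 0.029
```

```bash
python3 -m creep '[{"delta_pos":[0,0,-0.2],"delta_rot":[0,0,0],"claw":-0.8},{"delta_pos":[0,0,-0.2],"delta_rot":[0,0,0],"claw":0.2},{"delta_pos":[0,0,-0.2],"delta_rot":[0,0,0],"claw":0.2},{"delta_pos":[0,0,3],"delta_rot":[0,0,0],"claw":0.2},{"delta_pos":[0,0,9],"delta_rot":[0,0,0],"claw":0.2},{"delta_pos":[2,-4,13],"delta_rot":[0,0,0],"claw":0.2},{"delta_pos":[4.5,-10,13.5],"delta_rot":[0,0,0],"claw":0.2},{"delta_pos":[7,-15.5,13.5],"delta_rot":[0,0,0],"claw":0.2}]'
python3 -m creep '[{"delta_pos":[2,-5,0],"delta_rot":[0,0,0],"claw":0.2},{"delta_pos":[3.5,-9,0],"delta_rot":[0,0,0],"claw":0.2},{"delta_pos":[3.5,-9,-3],"delta_rot":[0,0,0],"claw":0.2},{"delta_pos":[3.5,-9,-6],"delta_rot":[0,0,0],"claw":0.2}]'
```

```text
clock: 7.1
ee_pos: [0.5346, -0.2448, 0.1607]
eef_rot: [0.546, -0.545, 0.449, -0.451]
wrist_force: [1.6, 0.4, 0.3]
grip_width: 0.0515
clock: 7.6
ee_pos: [0.5679, -0.3349, 0.0986]
eef_rot: [-0.545, 0.545, -0.451, 0.451]
wrist_force: [-0.1, -0.1, -1.0]
grip_width: 0.0511
```

```bash
python3 -c '
from g import *
print(pose()); W,c=look("top","c.png")
print(c["frame"].shape)
for y in (-.09,-.335):
  for x in (.4635,.57): 
    q=sel(W,(x-.03,x+.03),(y-.03,y+.03),(.018,.04) if y>-.2 else (.072,.085)); print(x,y,len(q),(q.min(0)+q.max(0))/2 if len(q) else 0)
W=np.load("scene.npz")["W"];print([ (len(q),q.mean(0)) for q in [sel(W,(.42,.56),(-.16,-.02),(.002,.01))]])'
```

```text
(array([ 0.5679, -0.3349,  0.0986]), array([[ 0.187,  0.   ,  0.982],
       [-0.982, -0.   ,  0.187],
       [ 0.   , -1.   ,  0.   ]]), np.float64(-79.2), array([-0.1, -0.1, -1. ]), 0.0511, 7.6)
(384, 512, 3)
0.4635 -0.09 64 [ 0.46293609 -0.09194504  0.02791576]
0.57 -0.09 0 0
0.4635 -0.335 0 0
0.57 -0.335 0 0
[(1630, array([ 0.48982736, -0.09262477,  0.00501265]))]
```

Puck A stands on the pad. Grasping B.

```bash
python3 -m creep '[{"delta_pos":[0.1,0,-2],"delta_rot":[0,0,0],"claw":0.2},{"delta_pos":[0.1,0,-2.8],"delta_rot":[0,0,0],"claw":0.2},{"delta_pos":[0.1,0,-2.8],"delta_rot":[0,0,0],"claw":-0.8},{"delta_pos":[0.1,0,-2.8],"delta_rot":[0,0,0],"claw":-0.8},{"delta_pos":[0.1,0,-2.8],"delta_rot":[0,0,0],"claw":-0.8},{"delta_pos":[0.1,0,-2.8],"delta_rot":[0,0,0],"claw":-0.8},{"delta_pos":[0.1,0,1],"delta_rot":[0,0,0],"claw":-0.8},{"delta_pos":[0.1,0,5],"delta_rot":[0,0,0],"claw":-0.8}]'
python3 -m creep '[{"delta_pos":[-1,5,0],"delta_rot":[0,0,0],"claw":-0.8},{"delta_pos":[-2,10,0],"delta_rot":[0,0,0],"claw":-0.8},{"delta_pos":[-3,15,0],"delta_rot":[0,0,0],"claw":-0.8},{"delta_pos":[-4,20,0],"delta_rot":[0,0,0],"claw":-0.8},{"delta_pos":[-5.2,24.5,-3],"delta_rot":[0,0,0],"claw":-0.8},{"delta_pos":[-5.2,24.5,-7],"delta_rot":[0,0,0],"claw":-0.8},{"delta_pos":[-5.2,24.5,-11],"delta_rot":[0,0,0],"claw":-0.8},{"delta_pos":[-5.2,24.5,-11.8],"delta_rot":[0,0,0],"claw":-0.8}]'
```

```text
clock: 8.65
ee_pos: [0.5686, -0.3339, 0.1498]
eef_rot: [-0.545, 0.545, -0.451, 0.45]
wrist_force: [0.2, 0.3, -0.1]
grip_width: 0.0289
clock: 9.65
ee_pos: [0.5154, -0.0888, 0.0296]
eef_rot: [-0.544, 0.546, -0.452, 0.449]
wrist_force: [0.4, -0.3, -0.0]
grip_width: 0.0292
```

```bash
python3 -m creep '[{"delta_pos":[0,0,-0.4],"delta_rot":[0,0,0],"claw":-0.8},{"delta_pos":[0,0,-0.5],"delta_rot":[0,0,0],"claw":-0.8},{"delta_pos":[0,0,-0.5],"delta_rot":[0,0,0],"claw":-0.8}]'
```

```text
clock: 10.02
ee_pos: [0.5177, -0.0892, 0.0273]
eef_rot: [0.545, -0.545, 0.45, -0.451]
wrist_force: [0.7, -0.4, -0.9]
grip_width: 0.0289
```

```bash
python3 -m creep '[{"delta_pos":[0,0,-0.2],"delta_rot":[0,0,0],"claw":-0.8},{"delta_pos":[0,0,-0.3],"delta_rot":[0,0,0],"claw":-0.8},{"delta_pos":[0,0,-0.3],"delta_rot":[0,0,0],"claw":-0.8}]'
```

```text
clock: 10.4
ee_pos: [0.5172, -0.0889, 0.0238]
eef_rot: [0.545, -0.545, 0.45, -0.45]
wrist_force: [-1.1, 0.2, 5.1]
grip_width: 0.0286
```

```bash
python3 -m creep '[{"delta_pos":[0,0,0],"delta_rot":[0,0,0],"claw":0.2},{"delta_pos":[0,0,0],"delta_rot":[0,0,0],"claw":0.2},{"delta_pos":[0,0,3],"delta_rot":[0,0,0],"claw":0.2},{"delta_pos":[0,0,9],"delta_rot":[0,0,0],"claw":0.2},{"delta_pos":[0,0,15],"delta_rot":[0,0,0],"claw":0.2},{"delta_pos":[-0.5,4,18],"delta_rot":[0,0,10],"claw":0.2},{"delta_pos":[-1.5,10,18],"delta_rot":[0,0,20],"claw":0.2},{"delta_pos":[-2.5,16,18],"delta_rot":[0,0,30],"claw":0.2}]'
python3 -m creep '[{"delta_pos":[-1,6,0],"delta_rot":[0,0,8],"claw":0.2},{"delta_pos":[-2,12,0],"delta_rot":[0,0,16],"claw":0.2},{"delta_pos":[-3,18,0],"delta_rot":[0,0,24],"claw":0.2},{"delta_pos":[-4,24,0],"delta_rot":[0,0,32],"claw":0.2},{"delta_pos":[-5,29,0],"delta_rot":[0,0,40],"claw":0.2},{"delta_pos":[-5.5,29,-1],"delta_rot":[0,0,40],"claw":0.2},{"delta_pos":[-5.5,29,-1],"delta_rot":[0,0,40],"claw":0.2}]'
python3 - <<'E'
from g import *
print(pose()); T,_=look("top"); W,c=look("wrist","d.png")
for x in (.463,.515):
    q=sel(T,(x-.025,x+.025),(-.12,-.06),(.012,.05));print("puck",len(q),(q.min(0)+q.max(0))/2,q.max(0)[2])
q=sel(T,(.36,.51),(.33,.48),(.03,.06));print("knob top",q.mean(0),len(q))
q=sel(W,(.36,.51),(.33,.48),(.04,.06));print("knob wrist",(q.min(0)+q.max(0))/2,np.ptp(q,axis=0),len(q))
E
```

```text
clock: 11.4
ee_pos: [0.4917, 0.0726, 0.2039]
eef_rot: [0.644, -0.643, 0.292, -0.293]
wrist_force: [0.9, 0.2, 0.3]
grip_width: 0.0513
clock: 12.28
ee_pos: [0.4362, 0.3597, 0.1921]
eef_rot: [-0.704, 0.706, -0.057, 0.056]
wrist_force: [0.4, 0.5, 0.5]
grip_width: 0.0515
(array([0.4362, 0.3597, 0.1921]), array([[ 0.987, -0.002,  0.16 ],
       [-0.16 , -0.003,  0.987],
       [-0.001, -1.   , -0.003]]), np.float64(-9.2), array([0.4, 0.5, 0.5]), 0.0515, 12.28)
puck 66 [ 0.46288732 -0.09087101  0.02548318] 0.03671004920207155
puck 68 [ 0.51954972 -0.09685861  0.02473093] 0.036271162702654625
knob top [nan nan nan] 0
knob wrist [0.43647406 0.40726639 0.04401838] [0.02543235 0.02503168 0.00734058] 757<stdin>:5: RuntimeWarning: Mean of empty slice.
  ret = um.true_divide(
```

View pics/d.png

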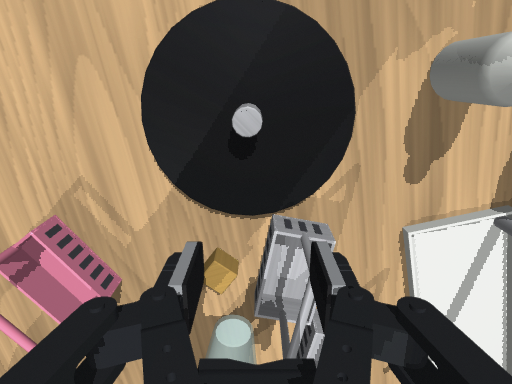

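```bash
python3 -m creep '[{"delta_pos":[0,3,-4],"delta_rot":[0,0,0],"claw":0.2},{"delta_pos":[0,4.6,-9],"delta_rot":[0,0,0],"claw":0.2},{"delta_pos":[0,4.6,-13],"delta_rot":[0,0,0],"claw":0.2},{"delta_pos":[0,4.6,-15],"delta_rot":[0,0,0],"claw":0.2},{"delta_pos":[0,4.6,-15.7],"delta_rot":[0,0,0],"claw":0.2},{"delta_pos":[0,4.6,-15.7],"delta_rot":[0,0,0],"claw":-1},{"delta_pos":[0,4.6,-15.7],"delta_rot":[0,0,0],"claw":-1},{"delta_pos":[0,4.6,-15.7],"delta_rot":[0,0,0],"claw":-1}]'
python3 -m creep '[{"delta_pos":[0,0,0],"delta_rot":[0,0,0],"claw":-1},{"delta_pos":[0,0,0],"delta_rot":[0,0,0],"claw":-1},{"delta_pos":[0,0,1],"delta_rot":[0,0,0],"claw":-1},{"delta_pos":[0,0,4],"delta_rot":[0,0,0],"claw":-1},{"delta_pos":[0,0,9],"delta_rot":[0,0,0],"claw":-1},{"delta_pos":[0,0,14],"delta_rot":[0,0,0],"claw":-1},{"delta_pos":[0,0,18],"delta_rot":[0,0,0],"claw":-1},{"delta_pos":[0,0,18],"delta_rot":[0,0,0],"claw":-1}]'
python3 - <<'E'
from g import *
print(pose());W,c=look("wrist","e.png");z=pose()[0][2]
q=sel(W,(.3,.6),(.25,.55),(z-.06,z-.005));print(len(q),q.min(0),q.max(0)) 
m=q.mean(0);print(m,np.linalg.svd(q-m,full_matrices=0)[2][2])
E
```

```text
clock: 13.38
ee_pos: [0.4379, 0.4074, 0.038]
eef_rot: [0.705, -0.704, 0.056, -0.057]
wrist_force: [-0.8, -1.8, 7.1]
grip_width: 0.0238
clock: 14.38
ee_pos: [0.4382, 0.4083, 0.22]
eef_rot: [0.707, -0.703, 0.055, -0.058]
wrist_force: [-0.1, 1.0, -3.9]
grip_width: 0.0241
(array([0.4382, 0.4083, 0.22  ]), array([[ 0.987,  0.004,  0.159],
       [-0.159,  0.006,  0.987],
       [ 0.003, -1.   ,  0.006]]), np.float64(-9.1), array([-0.1,  1. , -3.9]), 0.0241, 14.38)
80442 [0.33857213 0.31915567 0.18908943] [0.53734559 0.50757945 0.21249487]
[0.44294011 0.43855888 0.19203166] [-0.00243477 -0.00326352  0.99999171]
```

View pics/e.png

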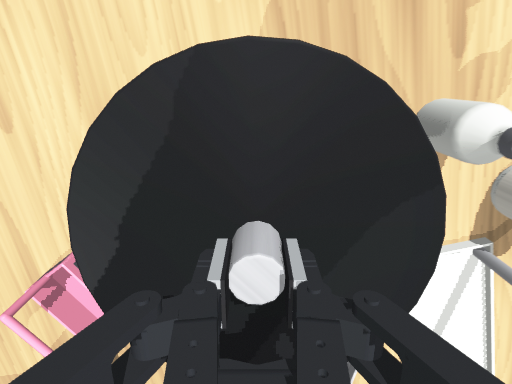

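```bash
python3 -m creep '[{"delta_pos":[0,-1,3],"delta_rot":[0,0,0],"claw":-1},{"delta_pos":[0,-5,6],"delta_rot":[0,0,-4],"claw":-1},{"delta_pos":[0,-10,6],"delta_rot":[0,0,-10],"claw":-1},{"delta_pos":[0,-15,6],"delta_rot":[0,0,-15],"claw":-1},{"delta_pos":[0,-20,6],"delta_rot":[0,0,-20],"claw":-1},{"delta_pos":[0,-25,6],"delta_rot":[0,0,-25],"claw":-1},{"delta_pos":[0,-30,6],"delta_rot":[0,0,-30],"claw":-1},{"delta_pos":[0,-35,6],"delta_rot":[0,0,-35],"claw":-1}]'
python3 -m creep '[{"delta_pos":[1.5,-5,0],"delta_rot":[0,0,-5],"claw":-1},{"delta_pos":[3,-10,0],"delta_rot":[0,0,-10],"claw":-1},{"delta_pos":[4.5,-15,0],"delta_rot":[0,0,-15],"claw":-1},{"delta_pos":[6,-20,0],"delta_rot":[0,0,-20],"claw":-1},{"delta_pos":[7.5,-25,0],"delta_rot":[0,0,-25],"claw":-1},{"delta_pos":[8.6,-30,0],"delta_rot":[0,0,-30],"claw":-1},{"delta_pos":[9.7,-35,0],"delta_rot":[0,0,-35],"claw":-1},{"delta_pos":[9.7,-38.2,0],"delta_rot":[0,0,-35],"claw":-1}]'
python3 -m creep '[{"delta_pos":[0,0,-5],"delta_rot":[0,0,0],"claw":-1},{"delta_pos":[0,0,-10],"delta_rot":[0,0,0],"claw":-1},{"delta_pos":[0,0,-13],"delta_rot":[0,0,0],"claw":-1},{"delta_pos":[0,0,-14],"delta_rot":[0,0,0],"claw":-1},{"delta_pos":[0,0,-14],"delta_rot":[0,0,0],"claw":-1}]'
cat >> g.py <<'E'
def disc(cam,zlo,zhi,c0,name=None,rr=(.085,.115),full=False):
    W,c=look(cam,name); q=sel(W,(c0[0]-.15,c0[0]+.15),(c0[1]-.15,c0[1]+.15),(zlo,zhi))
    d=q[:,:2]-c0; a=((np.arctan2(d[:,1],d[:,0])+np.pi)/np.pi*36).astype(int); R=np.hypot(*d.T)
    e=np.array([q[a==k][np.argmax(R[a==k])] for k in np.unique(a)]); 
    for _ in range(5):
        C,rad=circ(e); res=abs(np.hypot(*(e[:,:2]-C).T)-rad); e=e[res<max(.002,1.5*np.median(res))]
    m=q.mean(0);n=np.linalg.svd(q-m,full_matrices=0)[2][2]
    return C,rad,len(e),n*np.sign(n[2]),m[2]
E
python3 - <<'E'
from g import *
p=pose();print(p);z=p[0][2]
for cam in ["top","wrist","scene"]:
    try: print(cam,disc(cam,z-.034,z-.022,p[0][:2],"f_%s.png"%cam))
    except Exception as e: print(cam,e)
E
```

```text
clock: 15.42
ee_pos: [0.4354, 0.0554, 0.2748]
eef_rot: [-0.654, 0.656, -0.267, 0.266]
wrist_force: [1.1, -0.7, -2.5]
grip_width: 0.024
clock: 16.42
ee_pos: [0.5331, -0.3268, 0.2736]
eef_rot: [-0.543, 0.546, -0.452, 0.45]
wrist_force: [0.4, 0.4, -2.8]
grip_width: 0.0243
clock: 17.05
ee_pos: [0.5334, -0.3249, 0.1354]
eef_rot: [-0.545, 0.545, -0.451, 0.45]
wrist_force: [-0.9, -0.6, -3.5]
grip_width: 0.024
(array([ 0.5334, -0.3249,  0.1354]), array([[ 0.188, -0.002,  0.982],
       [-0.982,  0.   ,  0.188],
       [-0.001, -1.   , -0.002]]), np.float64(-79.2), array([-0.9, -0.6, -3.5]), 0.024, 17.05)
top (array([ 0.53330365, -0.32563854]), np.float64(0.09854931973931359), 39, array([ 0.00193799, -0.00186759,  0.99999638]), np.float64(0.10615134022743404))
wrist (array([ 0.54262129, -0.32397184]), np.float64(0.09179858481840757), 26, array([2.21055258e-03, 8.27471934e-05, 9.99997553e-01]), np.float64(0.10838225678318532))
scene (array([ 0.53401114, -0.32757945]), np.float64(0.09916450151515878), 54, array([ 0.00607507, -0.00176556,  0.99997999]), np.float64(0.11035030826695162))
```

```bash
python3 -m creep '[{"delta_pos":[0.24,0.22,-1],"delta_rot":[0,0,0],"claw":-1},{"delta_pos":[0.24,0.22,-2],"delta_rot":[0,0,0],"claw":-1},{"delta_pos":[0.24,0.22,-2.6],"delta_rot":[0,0,0],"claw":-1},{"delta_pos":[0.24,0.22,-2.6],"delta_rot":[0,0,0],"claw":-1}]'
python3 - <<'E'
from g import *
p=pose();print(p);z=p[0][2]
for cam in ["top","scene"]: print(cam,disc(cam,z-.034,z-.022,p[0][:2],"g_%s.png"%cam))
E
```

```text
clock: 17.7
ee_pos: [0.5359, -0.3227, 0.1095]
eef_rot: [-0.545, 0.545, -0.451, 0.45]
wrist_force: [-0.2, -0.7, -2.6]
grip_width: 0.024
(array([ 0.5359, -0.3227,  0.1095]), array([[ 0.188, -0.001,  0.982],
       [-0.982,  0.   ,  0.188],
       [-0.001, -1.   , -0.001]]), np.float64(-79.2), array([-0.2, -0.7, -2.6]), 0.024, 17.7)
top (array([ 0.53530141, -0.32323248]), np.float64(0.09875484451983478), 36, array([ 5.66146622e-04, -4.39346172e-03,  9.99990188e-01]), np.float64(0.08056550348775063))
scene (array([ 0.53577303, -0.32498851]), np.float64(0.09900755956082552), 52, array([ 0.00774427, -0.00234331,  0.99996727]), np.float64(0.08310079041515593))
```

```bash
python3 -m creep '[{"delta_pos":[0.03,0,-0.5],"delta_rot":[0,0,0],"claw":-1},{"delta_pos":[0.03,0,-0.9],"delta_rot":[0,0,0],"claw":-1},{"delta_pos":[0.03,0,-1.2],"delta_rot":[0,0,0],"claw":-1},{"delta_pos":[0.03,0,-1.2],"delta_rot":[0,0,0],"claw":-1}]'
python3 -m creep '[{"delta_pos":[0,0,-0.2],"delta_rot":[0,0,0],"claw":-1},{"delta_pos":[0,0,-0.4],"delta_rot":[0,0,0],"claw":-1},{"delta_pos":[0,0,-0.4],"delta_rot":[0,0,0],"claw":-1}]'
```

```text
clock: 18.3
ee_pos: [0.5366, -0.3228, 0.0981]
eef_rot: [-0.545, 0.545, -0.451, 0.45]
wrist_force: [-0.6, 0.7, -2.8]
grip_width: 0.024
clock: 18.68
ee_pos: [0.5368, -0.323, 0.0951]
eef_rot: [0.545, -0.545, 0.45, -0.451]
wrist_force: [-1.8, 1.5, 4.6]
grip_width: 0.024
```

```bash
python3 -m creep '[{"delta_pos":[0,0,-0.2],"delta_rot":[0,0,0],"claw":-1},{"delta_pos":[0,0,-0.4],"delta_rot":[0,0,0],"claw":-1},{"delta_pos":[0,0,-0.4],"delta_rot":[0,0,0],"claw":-1}]'
python3 -m creep '[{"delta_pos":[0,0,-0.2],"delta_rot":[0,0,0],"claw":-1},{"delta_pos":[0,0,-0.4],"delta_rot":[0,0,0],"claw":-1},{"delta_pos":[0,0,-0.4],"delta_rot":[0,0,0],"claw":-1}]'
```

```text
clock: 19.05
ee_pos: [0.5368, -0.3231, 0.0928]
eef_rot: [0.546, -0.544, 0.45, -0.451]
wrist_force: [-4.9, 4.2, 18.9]
grip_width: 0.0242
clock: 19.42
ee_pos: [0.537, -0.3232, 0.0925]
eef_rot: [0.547, -0.543, 0.45, -0.451]
wrist_force: [-14.3, 12.4, 44.9]
grip_width: 0.024
```

```bash
python3 -m creep '[{"delta_pos":[0,0,0.6],"delta_rot":[0,0,0],"claw":-1},{"delta_pos":[0,0,0.6],"delta_rot":[0,0,0],"claw":0.2},{"delta_pos":[0,0,0.6],"delta_rot":[0,0,0],"claw":0.2},{"delta_pos":[0,0,0.6],"delta_rot":[0,0,0],"claw":0.2},{"delta_pos":[0,0,3],"delta_rot":[0,0,0],"claw":0.2},{"delta_pos":[0,0,8],"delta_rot":[0,0,0],"claw":0.2},{"delta_pos":[0,4,13],"delta_rot":[0,0,5],"claw":0.2},{"delta_pos":[0,9,13],"delta_rot":[0,0,10],"claw":0.2}]'
python3 -m creep '[{"delta_pos":[0,6,0],"delta_rot":[0,0,5],"claw":0.2},{"delta_pos":[-1,12,0],"delta_rot":[0,0,10],"claw":0.2},{"delta_pos":[-2,18,0],"delta_rot":[0,0,15],"claw":0.2},{"delta_pos":[-4,24,0],"delta_rot":[0,0,20],"claw":0.2}]'
python3 - <<'E'
from g import *
print(pose())
S,c=look("scene","h.png");T,_=look("top")
for W in (S,T):
    k=W[...,2]; d=np.hypot(W[...,0]-.536,W[...,1]+.3245)
    a=W[(d>.03)&(d<.09)&(k>.04)]; b=W[(d>.106)&(d<.114)&(k>.055)]
    m=a.mean(0);n=np.linalg.svd(a-m,full_matrices=0)[2][2]
    print("disc z",np.median(a[:,2]),"rim z",np.median(b[:,2]),n)
    q=sel(W,(.5,.57),(-.36,-.29),(.08,.12));print("knob",(q.min(0)+q.max(0))/2,q.max(0)[2],len(q))
    for n,x,y in [("b0",(.43,.53),(.06,.18)),("b1",(.41,.505),(.185,.31))]:
        q=sel(W,x,y,(.092,.112));print(n,*(line(q) if len(q) else []),len(q))
E
```

```text
clock: 20.42
ee_pos: [0.5381, -0.2352, 0.2216]
eef_rot: [0.583, -0.581, 0.399, -0.405]
wrist_force: [0.8, 1.8, -0.7]
grip_width: 0.0515
clock: 20.92
ee_pos: [0.4972, 0.0081, 0.2177]
eef_rot: [0.644, -0.643, 0.293, -0.294]
wrist_force: [0.4, 1.1, 0.8]
grip_width: 0.0513
(array([0.4972, 0.0081, 0.2177]), array([[ 0.656,  0.002,  0.755],
       [-0.755,  0.   ,  0.656],
       [ 0.001, -1.   ,  0.002]]), np.float64(-49.0), array([0.4, 1.1, 0.8]), 0.0513, 20.93)
disc z 0.06629289789374282 rim z 0.06620367225074342 [ 1.29388388e-03 -9.75284810e-04  9.99998687e-01]
knob [ 0.53686752 -0.32474689  0.09228817] 0.10437929788605949 213
b0 [0.47859747 0.11803182 0.10244928] [-0.37666039 -0.92632663 -0.00677734] 0.0991589540118116 106
b1 [0.45521106 0.24357839 0.10258435] [-3.47880723e-01 -9.37538409e-01 -8.56785612e-04] 0.10021787235943089 84
disc z 0.06371965582749572 rim z 0.06316736688115232 [ 8.00305017e-04  5.82927810e-04 -9.99999510e-01]
knob [ 0.53754772 -0.32333233  0.09370476] 0.10636059657660746 60
b0 [0.48253531 0.12696966 0.10138483] [-0.37347888 -0.92763677 -0.00188271] 0.08161853140500329 64
b1 [0.4558262  0.24359013 0.10117238] [-0.34817014 -0.937404    0.00716213] 0.09856929696692097 78
```

View pics/h.png

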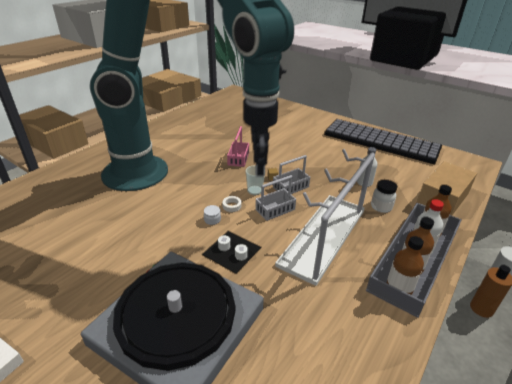

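Cover is seated: in the picture it's flush in the wheel at (175,313), and both pucks stand on the pad at (224,243) and (241,252). Refining hook positions from the stored clouds, and moving over basket 0.

```bash
python3 -m creep '[{"delta_pos":[-0.2,5,0],"delta_rot":[0,0,9],"claw":-0.3},{"delta_pos":[-0.5,9.4,0],"delta_rot":[0,0,18],"claw":-0.3},{"delta_pos":[-0.9,13.3,0],"delta_rot":[0,0,27],"claw":-0.3},{"delta_pos":[-0.9,13.3,-2],"delta_rot":[0,0,27],"claw":-0.3},{"delta_pos":[-0.9,13.3,-2],"delta_rot":[0,0,27],"claw":-0.3}]'
python3 - <<'E'
from g import *
print(pose())
for cam in ["scene","top"]:
    W=np.load(cam+".npz")["W"]
    q=sel(W,(.66,.71),(-.05,.25),(.188,.206))
    for y in (.04,.16):
        a=q[abs(q[:,1]-y)<.025]; print(cam,"rail",y,np.percentile(a[:,0],[2,50,98]).round(4))
    for y in (-.013,.102,.218):
        a=sel(W,(.59,.67),(y-.02,y+.02),(.17,.23)); print(" hook",len(a),"ymid",np.median(a[:,1]).round(4),"tipx",a[:,0].min().round(4)," ztop",a[a[:,0]<a[:,0].min()+.02][:,2].max().round(4))
        print("  ",[(round(x,3),round(np.median(a[abs(a[:,0]-x)<.003][:,2]),3)) for x in np.arange(.61,.67,.006) if (abs(a[:,0]-x)<.003).any()])
E
```

```text
clock: 21.65
ee_pos: [0.4876, 0.1387, 0.1964]
eef_rot: [-0.693, 0.694, -0.136, 0.136]
wrist_force: [-0.4, -0.1, 0.2]
grip_width: 0.0298
(array([0.4876, 0.1387, 0.1964]), array([[ 0.926, -0.001,  0.378],
       [-0.378, -0.001,  0.926],
       [-0.001, -1.   , -0.001]]), np.float64(-22.2), array([-0.4, -0.1,  0.2]), 0.0298, 21.65)
scene rail 0.04 [0.6876 0.6964 0.7017]
scene rail 0.16 [0.6794 0.6877 0.6935]
 hook 87 ymid -0.0131 tipx 0.6294  ztop 0.2095
   [(np.float64(0.628), np.float64(0.208)), (np.float64(0.634), np.float64(0.204)), (np.float64(0.64), np.float64(0.196)), (np.float64(0.646), np.float64(0.188)), (np.float64(0.652), np.float64(0.185)), (np.float64(0.658), np.float64(0.19)), (np.float64(0.664), np.float64(0.193)), (np.float64(0.67), np.float64(0.193))]
 hook 86 ymid 0.1011 tipx 0.6198  ztop 0.209
   [(np.float64(0.622), np.float64(0.206)), (np.float64(0.628), np.float64(0.202)), (np.float64(0.634), np.float64(0.194)), (np.float64(0.64), np.float64(0.186)), (np.float64(0.646), np.float64(0.185)), (np.float64(0.652), np.float64(0.19)), (np.float64(0.658), np.float64(0.19
[... 1124 characters left out ...]
.float64(0.196)), (np.float64(0.64), np.float64(0.187)), (np.float64(0.646), np.float64(0.185)), (np.float64(0.652), np.float64(0.187)), (np.float64(0.658), np.float64(0.194)), (np.float64(0.664), np.float64(0.194)), (np.float64(0.67), np.float64(0.194))]
 hook 48 ymid 0.218 tipx 0.6153  ztop 0.2073
   [(np.float64(0.616), np.float64(0.206)), (np.float64(0.622), np.float64(0.2)), (np.float64(0.628), np.float64(0.194)), (np.float64(0.634), np.float64(0.188)), (np.float64(0.64), np.float64(0.186)), (np.float64(0.646), np.float64(0.189)), (np.float64(0.652), np.float64(0.191)), (np.float64(0.658), np.float64(0.196)), (np.float64(0.664), np.float64(0.195)), (np.float64(0.67), np.float64(0.194))]
```

```bash
python3 -m creep '[{"delta_pos":[0.1,0.2,-4],"delta_rot":[0,0,0],"claw":-0.3},{"delta_pos":[0.1,0.2,-8],"delta_rot":[0,0,0],"claw":-0.3},{"delta_pos":[0.1,0.2,-10.1],"delta_rot":[0,0,0],"claw":-0.3},{"delta_pos":[0.1,0.2,-10.1],"delta_rot":[0,0,0],"claw":-0.3},{"delta_pos":[0.1,0.2,-10.1],"delta_rot":[0,0,0],"claw":-1},{"delta_pos":[0.1,0.2,-10.1],"delta_rot":[0,0,0],"claw":-1},{"delta_pos":[0.1,0.2,-10.1],"delta_rot":[0,0,0],"claw":-1}]'
```

```text
clock: 22.52
ee_pos: [0.4895, 0.1417, 0.0967]
eef_rot: [0.694, -0.693, 0.135, -0.136]
wrist_force: [-2.5, -0.3, 7.2]
grip_width: 0.0057
```

```bash
python3 -m creep '[{"delta_pos":[0,0,1],"delta_rot":[0,0,0],"claw":-1},{"delta_pos":[0,0,5],"delta_rot":[0,0,0],"claw":-1},{"delta_pos":[0,0,9],"delta_rot":[0,0,0],"claw":-1},{"delta_pos":[0,-2,13],"delta_rot":[0,0,5],"claw":-1},{"delta_pos":[0,-6,13.2],"delta_rot":[0,0,12],"claw":-1},{"delta_pos":[0,-10,13.2],"delta_rot":[0,0,19],"claw":-1},{"delta_pos":[2,-12.9,13.2],"delta_rot":[0,0,26.2],"claw":-1},{"delta_pos":[3,-12.9,13.2],"delta_rot":[0,0,26.2],"claw":-1}]'
python3 - <<'E'
from g import *
p=pose();print(p)
for cam in ["scene","top"]:
    W,c=look(cam); q=sel(W,(.45,.585),(-.1,.1),(.2,.24)); q=q[abs(q[:,2]-p[0][2])<.015]; 
    print(cam,len(q),q.min(0),q.max(0))
    r0=Ro.from_euler("z",np.radians(4.1)).as_matrix()
    for z in (.19,.17): 
        b=sel(W,(.45,.585),(-.12,.1),(.105,.19));
    print(" basket",len(b),b.min(0),b.max(0))
    if cam=="scene": save(c,"i.png")
E
```

```text
clock: 23.52
ee_pos: [0.5196, 0.0097, 0.2284]
eef_rot: [-0.707, 0.707, 0.024, -0.023]
wrist_force: [1.1, 0.7, -1.1]
grip_width: 0.0057
(array([0.5196, 0.0097, 0.2284]), array([[ 0.998,  0.002, -0.066],
       [ 0.066, -0.   ,  0.998],
       [ 0.002, -1.   , -0.   ]]), np.float64(3.8), array([ 1.1,  0.7, -1.1]), 0.0057, 23.52)
scene 189 [ 0.50188432 -0.06585446  0.21397968] [0.53521634 0.01629216 0.2399309 ]
 basket 1165 [ 0.48410281 -0.06781183  0.13151116] [0.55172964 0.03937948 0.18942547]
top 4 [ 0.52270039 -0.06217324  0.23057172] [ 0.52793083 -0.05901255  0.2375997 ]
 basket 49 [ 0.49293479 -0.06321821  0.12813948] [ 0.52234295 -0.04738633  0.18276724]
```

View pics/i.png

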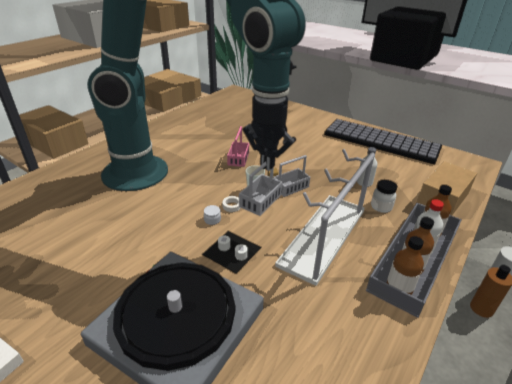

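```bash
python3 -m creep '[{"delta_pos":[3,0.2,0],"delta_rot":[0,0,0],"claw":-1},{"delta_pos":[7,0.2,0],"delta_rot":[0,0,0],"claw":-1},{"delta_pos":[11,0.2,0],"delta_rot":[0,0,0],"claw":-1},{"delta_pos":[12.9,0.2,0],"delta_rot":[0,0,0],"claw":-1},{"delta_pos":[12.9,0.2,-1],"delta_rot":[0,0,0],"claw":-1},{"delta_pos":[12.9,0.2,-2],"delta_rot":[0,0,0],"claw":-1},{"delta_pos":[12.9,0.2,-3],"delta_rot":[0,0,0],"claw":-1},{"delta_pos":[12.9,0.2,-3],"delta_rot":[0,0,0],"claw":-1}]'
python3 - <<'E'
from g import *
p=pose();print(p)
W,c=look("scene","j.png"); im=c["frame"][100:300,220:420]; cv2.imwrite("pics/j.png",cv2.resize(im,(600,600),interpolation=2)[:,:,::-1])
q=sel(W,(.6,.68),(-.08,.06),(.18,.23)); print(len(q),q.min(0),q.max(0))
E
```

```text
clock: 24.62
ee_pos: [0.6467, 0.0147, 0.1962]
eef_rot: [0.707, -0.707, -0.024, 0.026]
wrist_force: [0.6, 0.6, -1.4]
grip_width: 0.0058
(array([0.6467, 0.0147, 0.1962]), array([[ 0.997, -0.002, -0.071],
       [ 0.071,  0.   ,  0.997],
       [-0.002, -1.   ,  0.   ]]), np.float64(4.1), array([ 0.6,  0.6, -1.4]), 0.0058, 24.62)
424 [ 0.61800849 -0.0609794   0.18051586] [0.67959493 0.02411    0.2299185 ]
```

View pics/j.png

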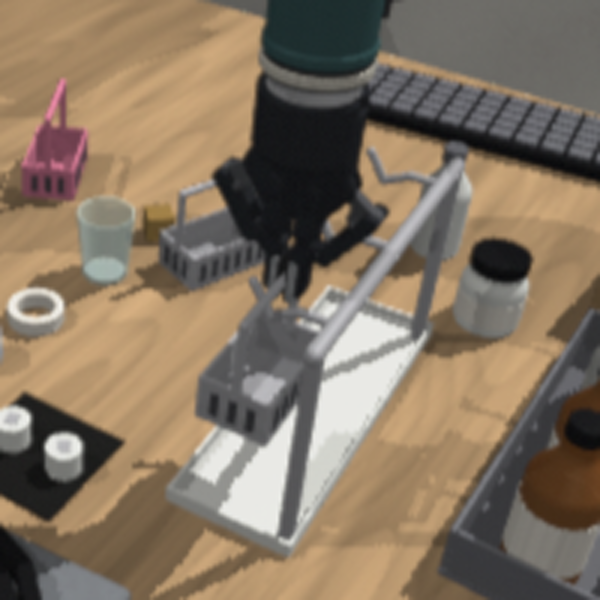

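The held basket's bar is in hook 0, seen at crop (265,300), behind the upturned tip. Lowering and releasing.

```bash
python3 -m creep '[{"delta_pos":[0.1,-0.2,-0.5],"delta_rot":[0,0,0],"claw":-1},{"delta_pos":[0.1,-0.2,-0.9],"delta_rot":[0,0,0],"claw":-1},{"delta_pos":[0.1,-0.2,-1.0],"delta_rot":[0,0,0],"claw":-1},{"delta_pos":[0.1,-0.2,-1.0],"delta_rot":[0,0,0],"claw":-1}]'
```

```text
clock: 25.18
ee_pos: [0.6493, 0.0123, 0.1876]
eef_rot: [-0.707, 0.707, 0.025, -0.025]
wrist_force: [1.5, -0.8, -0.1]
grip_width: 0.0056
```

```bash
python3 -m creep '[{"delta_pos":[0,0,0],"delta_rot":[0,0,0],"claw":-0.4},{"delta_pos":[0,0,0],"delta_rot":[0,0,0],"claw":-0.4},{"delta_pos":[0,0,0],"delta_rot":[0,0,0],"claw":-0.4},{"delta_pos":[0,0,1.5],"delta_rot":[0,0,0],"claw":-0.4},{"delta_pos":[0,0,4],"delta_rot":[0,0,0],"claw":-0.4},{"delta_pos":[0,0,8],"delta_rot":[0,0,0],"claw":-0.4},{"delta_pos":[-5,1,8],"delta_rot":[0,0,-5],"claw":-0.4},{"delta_pos":[-11,2,8],"delta_rot":[0,0,-12],"claw":-0.4}]'
python3 -m creep '[{"delta_pos":[-4,4,0],"delta_rot":[0,0,-7],"claw":-0.3},{"delta_pos":[-7,8,0],"delta_rot":[0,0,-13],"claw":-0.3},{"delta_pos":[-8,12,0],"delta_rot":[0,0,-13],"claw":-0.3}]'
python3 - <<'E'
from g import *
p=pose();print(p)
for cam in ["scene","top"]:
    W,c=look(cam)
    q=sel(W,(.6,.67),(-.07,.05),(.185,.2)); q=q[(abs(q[:,1]+.0125)>.012)]
    print(cam,"hung",len(q),*(line(q) if len(q)>5 else []))
    q=sel(W,(.4,.52),(.17,.31),(.092,.112));print("b1",*(line(q) if len(q) else []),len(q))
    cv2.imwrite(f"pics/k_{cam}.png",cv2.resize(c["frame"][100:300,220:420],(600,600))[:,:,::-1])
E
```

```text
clock: 26.18
ee_pos: [0.5387, 0.0323, 0.2685]
eef_rot: [0.705, -0.705, 0.05, -0.051]
wrist_force: [0.0, 1.1, 1.4]
grip_width: 0.0256
clock: 26.55
ee_pos: [0.4575, 0.1536, 0.2685]
eef_rot: [0.696, -0.694, 0.129, -0.129]
wrist_force: [0.5, 0.9, 0.2]
grip_width: 0.0298
(array([0.4575, 0.1536, 0.2685]), array([[ 0.934,  0.   ,  0.358],
       [-0.358,  0.003,  0.934],
       [-0.001, -1.   ,  0.003]]), np.float64(-21.0), array([0.5, 0.9, 0.2]), 0.0298, 26.55)
scene hung 101 [ 0.65115823 -0.01328304  0.19334264] [ 0.07627724 -0.99692908 -0.01772541] 0.099315950181317
b1 [0.45473442 0.24264719 0.10248481] [-0.35259375 -0.93576597 -0.00443749] 0.10180671247588899 84
top hung 66 [ 0.65136508 -0.01160776  0.19243836] [-0.07942486  0.99680268  0.00872408] 0.09809774828964495
b1 0
```

View pics/k_scene.png

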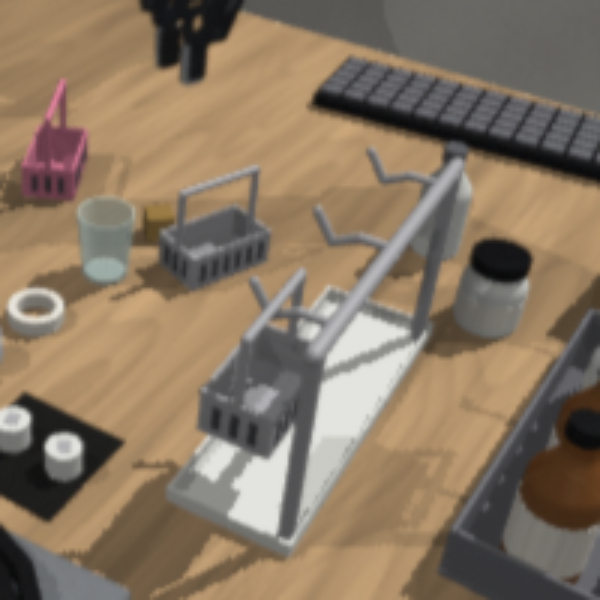

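```bash
python3 -m creep '[{"delta_pos":[-1.1,5,-3],"delta_rot":[0,0,0],"claw":-0.3},{"delta_pos":[-1.1,6.6,-8],"delta_rot":[0,0,0],"claw":-0.3},{"delta_pos":[-1.1,6.6,-13],"delta_rot":[0,0,0],"claw":-0.3},{"delta_pos":[-1.1,6.6,-16],"delta_rot":[0,0,0],"claw":-0.3},{"delta_pos":[-1.1,6.6,-17.2],"delta_rot":[0,0,0],"claw":-0.3},{"delta_pos":[-1.1,6.6,-17.2],"delta_rot":[0,0,0],"claw":-1},{"delta_pos":[-1.1,6.6,-17.2],"delta_rot":[0,0,0],"claw":-1},{"delta_pos":[-1.1,6.6,-17.2],"delta_rot":[0,0,0],"claw":-1}]'
```

```text
clock: 27.65
ee_pos: [0.4485, 0.2188, 0.0964]
eef_rot: [0.696, -0.695, 0.128, -0.129]
wrist_force: [-1.3, 0.3, -0.2]
grip_width: 0.0061
```

```bash
python3 -m creep '[{"delta_pos":[0,0,1],"delta_rot":[0,0,0],"claw":-1},{"delta_pos":[0,0,5],"delta_rot":[0,0,0],"claw":-1},{"delta_pos":[0,0,9],"delta_rot":[0,0,0],"claw":-1},{"delta_pos":[0,-1,13],"delta_rot":[0,0,5],"claw":-1},{"delta_pos":[1,-2,13.2],"delta_rot":[0,0,12],"claw":-1},{"delta_pos":[3,-2.7,13.2],"delta_rot":[0,0,19],"claw":-1},{"delta_pos":[6,-2.7,13.2],"delta_rot":[0,0,25],"claw":-1},{"delta_pos":[9,-2.7,13.2],"delta_rot":[0,0,25],"claw":-1}]'
python3 - <<'E'
from g import *
p=pose();print(p)
W,c=look("scene")
q=sel(W,(.45,.6),(.1,.3),(.15,.22)); print("bar/handle",len(q),q.min(0),q.max(0))
E
```

```text
clock: 28.65
ee_pos: [0.5387, 0.1914, 0.2284]
eef_rot: [0.707, -0.706, -0.026, 0.025]
wrist_force: [-0.1, -0.0, -2.1]
grip_width: 0.0051
(array([0.5387, 0.1914, 0.2284]), array([[ 0.997,  0.001, -0.072],
       [ 0.072,  0.001,  0.997],
       [ 0.001, -1.   ,  0.001]]), np.float64(4.1), array([-0.1, -0. , -2.1]), 0.0051, 28.65)
bar/handle 545 [0.49978246 0.16230594 0.15005698] [0.56611222 0.27123068 0.21969421]
```

```bash
python3 -m creep '[{"delta_pos":[3,0,0],"delta_rot":[0,0,0],"claw":-1},{"delta_pos":[7,0,0],"delta_rot":[0,0,0],"claw":-1},{"delta_pos":[9.8,0,0],"delta_rot":[0,0,0],"claw":-1},{"delta_pos":[9.8,0,0],"delta_rot":[0,0,0],"claw":-1},{"delta_pos":[9.8,0,-1],"delta_rot":[0,0,0],"claw":-1},{"delta_pos":[9.8,0,-2],"delta_rot":[0,0,0],"claw":-1},{"delta_pos":[9.8,0,-3],"delta_rot":[0,0,0],"claw":-1},{"delta_pos":[9.8,0,-3],"delta_rot":[0,0,0],"claw":-1}]'
python3 - <<'E'
from g import *
print(pose());W,c=look("scene");T,_=look("top")
for w in (W,T):
    q=sel(w,(.6,.66),(.225,.29),(.185,.206)); print(len(q),q.min(0),q.max(0))
cv2.imwrite("pics/l.png",cv2.resize(c["frame"][100:300,220:420],(600,600))[:,:,::-1])
E
```

```text
clock: 29.7
ee_pos: [0.6349, 0.1915, 0.1961]
eef_rot: [-0.706, 0.707, 0.024, -0.026]
wrist_force: [0.6, 0.6, -1.7]
grip_width: 0.006
(array([0.6349, 0.1915, 0.1961]), array([[ 0.997, -0.002, -0.071],
       [ 0.071, -0.001,  0.997],
       [-0.002, -1.   , -0.001]]), np.float64(4.1), array([ 0.6,  0.6, -1.7]), 0.006, 29.7)
1 [0.63071146 0.26293401 0.20474008] [0.63071146 0.26293401 0.20474008]Traceback (most recent call last):
  File "<stdin>", line 4, in <module>
    return umr_minimum(a, axis, None, out, keepdims, initial, where)
ValueError: zero-size array to reduction operation minimum which has no identity
```

```bash
python3 -m creep '[{"delta_pos":[0.1,0,-0.5],"delta_rot":[0,0,0],"claw":-1},{"delta_pos":[0.1,0,-0.8],"delta_rot":[0,0,0],"claw":-1},{"delta_pos":[0.1,0,-0.9],"delta_rot":[0,0,0],"claw":-1},{"delta_pos":[0.1,0,-0.9],"delta_rot":[0,0,0],"claw":-1}]'
python3 - <<'E'
from g import *
print(pose());W,c=look("scene")
cv2.imwrite("pics/l.png",cv2.resize(c["frame"][100:300,220:420],(600,600))[:,:,::-1])
E
```

```text
clock: 30.3
ee_pos: [0.6369, 0.1914, 0.1882]
eef_rot: [-0.707, 0.707, 0.025, -0.025]
wrist_force: [0.5, -0.0, -0.9]
grip_width: 0.0057
(array([0.6369, 0.1914, 0.1882]), array([[ 0.997, -0.   , -0.071],
       [ 0.071, -0.   ,  0.997],
       [-0.   , -1.   , -0.   ]]), np.float64(4.1), array([ 0.5, -0. , -0.9]), 0.0057, 30.3)
```

View pics/l.png

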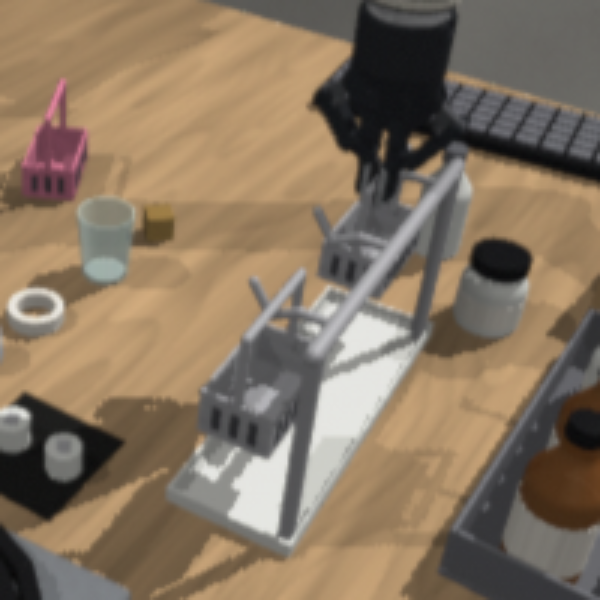

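The second basket is at the far hook at crop (370,240), clear of the rail. A touch lower, then release and retreat.

```bash
python3 -m creep '[{"delta_pos":[0,0,-0.1],"delta_rot":[0,0,0],"claw":-1},{"delta_pos":[0,0,-0.1],"delta_rot":[0,0,0],"claw":-0.4},{"delta_pos":[0,0,-0.1],"delta_rot":[0,0,0],"claw":-0.4},{"delta_pos":[0,0,-0.1],"delta_rot":[0,0,0],"claw":-0.4},{"delta_pos":[0,0,1.5],"delta_rot":[0,0,0],"claw":-0.4},{"delta_pos":[0,0,4],"delta_rot":[0,0,0],"claw":-0.4},{"delta_pos":[0,0,9],"delta_rot":[0,0,0],"claw":-0.4},{"delta_pos":[-5,0,9],"delta_rot":[0,0,0],"claw":-0.4}]'
python3 -m creep '[{"delta_pos":[-6,2,0],"delta_rot":[0,0,0],"claw":-0.4},{"delta_pos":[-11,6,0],"delta_rot":[0,0,0],"claw":-0.4},{"delta_pos":[-15,10,0],"delta_rot":[0,0,0],"claw":-0.4},{"delta_pos":[-18,14,0],"delta_rot":[0,0,0],"claw":-0.4},{"delta_pos":[-18,14,0],"delta_rot":[0,0,0],"claw":-0.4},{"delta_pos":[-18,14,0],"delta_rot":[0,0,0],"claw":-0.4}]'
python3 - <<'E'
from g import *
print(pose())
for cam in ["scene","top"]:
    W,c=look(cam)
    for x,y in [(.651,-.0125),(.635,.217)]:
        q=sel(W,(x-.03,x+.03),(y-.06,y+.06),(.182,.2)); q=q[abs(q[:,1]-y)>.012]
        print(cam,"bar",len(q),*(line(q) if len(q)>5 else []))
    for x,y in ((.463,-.09),(.518,-.092)):
        q=sel(W,(x-.025,x+.025),(y-.03,y+.03),(.012,.05));print("puck",len(q),(q.min(0)+q.max(0))/2,q.max(0)[2])
    d=np.hypot(W[...,0]-.536,W[...,1]+.3245); k=W[...,2]
    print("disc/rim z",np.median(k[(d>.03)&(d<.09)]),np.median(k[(d>.106)&(d<.114)]))
    if cam=="scene": save(c,"m.png")
E
```

```text
clock: 31.35
ee_pos: [0.5913, 0.1908, 0.2838]
eef_rot: [0.707, -0.706, -0.028, 0.02]
wrist_force: [-0.8, 0.0, -0.0]
grip_width: 0.0253
clock: 32.1
ee_pos: [0.4076, 0.331, 0.2792]
eef_rot: [0.707, -0.706, -0.025, 0.024]
wrist_force: [0.3, -0.3, 1.0]
grip_width: 0.026
(array([0.4076, 0.331 , 0.2792]), array([[ 0.998,  0.001, -0.07 ],
       [ 0.07 ,  0.001,  0.998],
       [ 0.001, -1.   ,  0.001]]), np.float64(4.0), array([ 0.3, -0.3,  1. ]), 0.026, 32.1)
scene bar 109 [ 0.65131237 -0.0132449   0.19298815] [ 0.07951943 -0.99678187 -0.01012739] 0.10039703148359763
scene bar 65 [0.6349049  0.21668765 0.19283284] [-0.0632804   0.9978455   0.01731888] 0.10009494163689969
puck 138 [ 0.46222527 -0.09135197  0.02275993] 0.03336245105970448
puck 146 [ 0.51608351 -0.09114143  0.0228166 ] 0.03358790910192133
disc/rim z 0.06634168784753142 0.06614798473181882
top bar 65 [ 0.65148711 -0.01164662  0.19190479] [-0.0737151   0.99713008 -0.01725356] 0.09780029574042505
top bar 67 [0.63579601 0.21721078 0.19164082] [-0.07567666  0.9971151   0.00587605] 0.09797477249788678
puck 67 [ 0.46287551 -0.09083522  0.02484579] 0.037325525019187955
puck 68 [ 0.51967697 -0.08696358  0.02402654] 0.03602949384587628
disc/rim z 0.06333912095170091 0.06362073099164578
```

View pics/m.png

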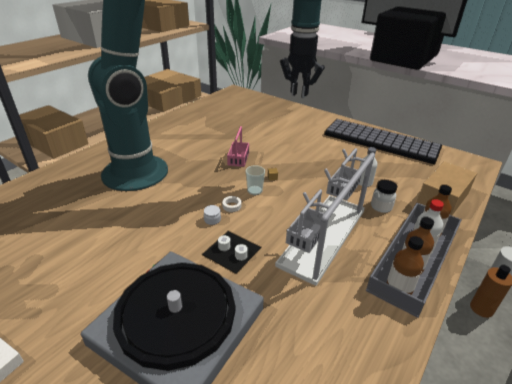

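The final picture shows all three steps done: pucks on the pad at (224,243) and (241,252), cover flush at (175,313), and baskets on the two outer hooks at (307,230) and (352,175). The bystanders haven't visibly moved and the arm is clear, so I'm handing in.

```bash
python3 -c 'from bench import r; print(r.close_job())'
```

```text
the job is handed in; nothing more can be done
None
```

The station is closed down and the job is handed in. It took about 32 s of the 210 s allowed. The hand-in gave no verdict, so what follows rests on my own last checks.

- **Specimens:** two were present. Both stand upright on the rubber pad, about 27 mm either side of its centre.
- **Cover:** it was laid on the seal and pressed to about 45 N, which drove it 5 to 6 mm down. After release its top matches the rim within about 0.5 mm, it tilts under 0.002 rad, and its knob is within about 1.5 mm of the wheel's centre.
- **Baskets:** two grey ones were present. They hang on hook0 and hook2, with bar middles within about 4 mm of the estimated hook points and bars level within about 0.02 rad.
- **Left alone:** I did not touch the pink look-alike, and the bystanders looked unmoved in the last picture, though I did not measure them again.

**Disagreements:** the scene and top cameras differed by 1 to 4 mm on most points, well inside the tolerances. One depth check of the second basket's bar, taken while the gripper hid it, came back nearly empty. The bar was measured cleanly from both cameras after release.

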